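Refill the chocolate display rows

ROBOT

A 6-joint arm with a two-finger parallel gripper is mounted at the origin on the work surface. World frame = base frame: x ahead of the robot, y to its left, z up, the work surface at z = 0. Lengths are in m, angles in rad, forces in N, time in s.
With the tool pointing down it reaches from about 0.3 to 0.775 m from the base axis. Payload 14.6 kg.
Tool frame: the origin (TCP) lies between the finger pads; the fingertips stand 22 mm ahead of it and the grasp point (between the pads) lies 3 mm ahead of it (ctrl.tip_reach is the distance from the TCP to the fingertips, in m); z points along the fingers, y is the direction in which the jaws open and shut (so a half turn about z gives the same grasp; the last joint's range is limited). The gripper opens to 94 mm and grips with 3 to 60 N. Pads are 16 mm wide; open, the fingers measure 119 mm over their backs; the gripper's body (75 mm by 177 mm) begins 78 mm behind the grasp point.
Start: joints at [1.175, 0.3, 1.521, -0, 1.321, -0.067], TCP at [0.178, 0.521, 0.227] pointing down, gripper open.
Joint ranges: [-3.03, 3.03], [-0.79, 2.21], [0.23, 2.52], [-1.04, 4.18], [0, 3.07], [-2.55, 2.55]. Speed limits (rad/s): [2.22, 2.22, 2.57, 3.14, 3.14, 3.14].

INTERFACE

Orientations are given as [roll, pitch, yaw] about the fixed x, y, z axes, in that order (R = Rz(yaw) Ry(pitch) Rx(roll)).
In Python, from station import ctrl gives the robot as it stands. The module is installed in compiled form; this text tells all that it offers.
- The arm moves only by the shell command python3 -m creep 'ROWS' [OPENING] [FORCE]. ROWS is a JSON object of lists of equal length, an entry for each row: "xyz": the shift along the tool's x, y, z in mm, a list of three; "spin": the turn about the tool's z in rad. In form: {"xyz": [[tx, ty, tz], ...], "spin": [spin, ...]}. A call has 1 to 5 rows; each row shifts and turns the commanded pose from where the row before left it, along the tool's axes as they then stand; what a row does not reach is not made up. A row lasts 1/8 s, in which the tool goes at most 62.5 mm and 10.7 degrees, less where a joint would pass 70% of its speed; a pose out of reach is approached as far as the arm can. A call with a gripper value outside its range is refused whole. OPENING is the finger opening in mm, from 0 to 94, set as the call begins (- or left out, the last holds). The fingers move at their own pace and stop on an object; FORCE is the grip in N (left out, the last holds). Time passes only in rows, so rows that do not move let the fingers close. It gives the time, the measured TCP pose, the force and the opening at its end, in the units of the state.
- ctrl.get_obs(): the state, without advancing time (a new reading comes with each control period).
- ctrl.camera(name): name is "scene" or "top"; returns the picture (400x640x3 uint8, red, green, blue); there is no depth.
- ctrl.camera_model(name): a dict with "fx", "fy", "cx", "cy" (pixels), "R" (3x3) and "t" (3): a world point X has camera coordinates R X + t. Camera axes: x right, y down, z forward; pixel columns grow to the right and rows downward; lengths in m; the calibration is good to about 2 mm. A picture is of the moment at which its call begins. camera_model takes no time and is no camera call.
- ctrl.hand_in(): hands the job in, once; it reports no verdict.
The state is a dict: "time_s": time; "qpos": joint angles; "joint_vel": joint speeds; "tau": joint torques, N m; "ee_pos": TCP position; "eef_rot": TCP orientation; "force": force on the tool from outside, world axes, zero at the start; "moment": the same for the moment, N m; "grip_width": finger opening in m.
Only numpy, scipy, OpenCV 4.12 (cv2) and the standard library are available. Lean on these libraries where they do the work, as an engineer would, in place of code of your own. Each camera call takes 0.05 s, during which the arm holds its last target.

TASK

Refill the display tray: take the four good chocolates from the marble slab (the round cup with its almond, the oval almond shell, the square and the whole finger bar) and stand each upright in the middle of the empty place at the robot's end of the row of its own kind, flat on the row tray's floor between the rims and turned the same way as the others in that row. Leave the two seconds, the cup that has lost its almond and the snapped finger, where they lie on the slab.

Things in the scene. Friction and masses are not known exactly. Their poses are not given: they have to be found in the camera images.
- cup: Round dark chocolate cup, 39 mm across, upright sides 28 mm high, a whole brown almond in the hollow on top (to 31 mm). Its yaw does not matter. Starts upright on the marble slab (top 20 mm above the bench), any yaw, about 25 mm free on its grasp sides (across y). 15 to 45 g. Origin: centre of underside, z up.
- shell: Oval dark chocolate shell, 58 mm long (x) by 32 mm wide (y), straight sides, 27 mm high, a whole almond on top (to 34 mm). Starts upright on the marble slab (top 20 mm above the bench), any yaw, about 25 mm free on its grasp sides (across y). 15 to 45 g. Origin: centre of underside, z up.
- square: Square dark chocolate, 36 by 36 mm (x and y square to its sides), 26 mm high, a hazelnut and a small disc on top (to 34 mm). Starts upright on the marble slab (top 20 mm above the bench), any yaw, about 25 mm free on its grasp sides (across y). 15 to 45 g. Origin: centre of underside, z up.
- finger: Whole dark chocolate finger bar, 58 mm long (x) by 27 mm wide (y), 26 mm high, six slanting pale ridges on top. Starts upright on the marble slab (top 20 mm above the bench), any yaw, about 25 mm free on its grasp sides (across y). 15 to 45 g. Origin: centre of underside, z up.
- bare_cup: A second, not to be used: the same round cup, 39 mm across and 28 mm high, but its hollow is empty, the almond is missing. On the slab. Origin: centre of underside.
- snapped_finger: A second, not to be used: half a finger bar, 31 mm long (x) by 27 mm wide, 26 mm high, three pale ridges, one end broken and showing the light filling. On the slab. Origin: on the underside, near its centre.
- row_cup: Fixed steel row tray on the display tray, holding two almond cups (round) at x = 80 and 160 mm. Origin: its underside, below the middle of its empty place; x along the row away from the robot, y across, z up. 66 mm wide inside, floor 3 mm above origin and 15 mm above the bench, rim 5 mm above floor, end rim at x = -45 mm. Rows lie 73 mm apart, in any order.
- row_shell: Fixed steel row tray on the display tray, holding two almond shells (length along x) at x = 80 and 160 mm. Origin: its underside, below the middle of its empty place; x along the row away from the robot, y across, z up. 66 mm wide inside, floor 3 mm above origin and 15 mm above the bench, rim 5 mm above floor, end rim at x = -45 mm. Rows lie 73 mm apart, in any order.
- row_square: Fixed steel row tray on the display tray, holding two squares (sides along x and y) at x = 80 and 160 mm. Origin: its underside, below the middle of its empty place; x along the row away from the robot, y across, z up. 66 mm wide inside, floor 3 mm above origin and 15 mm above the bench, rim 5 mm above floor, end rim at x = -45 mm. Rows lie 73 mm apart, in any order.
- row_finger: Fixed steel row tray on the display tray, holding two finger bars (length along x) at x = 80 and 160 mm. Origin: its underside, below the middle of its empty place; x along the row away from the robot, y across, z up. 66 mm wide inside, floor 3 mm above origin and 15 mm above the bench, rim 5 mm above floor, end rim at x = -45 mm. Rows lie 73 mm apart, in any order.
There are look-alikes about, which are no part of the job. What is shaped like the shell but blue or pink is not meant.

How it is judged:
By the outcome, as a careful person would: the job done as asked, in the order asked, and still so for the second after the job is handed in, with the robot touching nothing.
It also fails if it takes over 96 s, if anything falls off the work surface, if the arm or the gripper's body presses on something with over 40 N, if the wrist force passes 120 N, or if a joint passes its speed limit or range.

## Working session

There is one attempt and no reset: what is moved stays moved. The work goes in short steps, Python scripts to look and compute and a shell command to move; the robot and the scene stay as the last step left them, time stands still between calls to the robot, and variables do not carry over. Pictures are saved under pics/ and viewed, and the job is handed in when it is done.

```bash
mkdir -p pics; python3 - <<'E'
from station import ctrl
import cv2
for n in("top","scene"):
    cv2.imwrite(f"pics/{n}0.png",ctrl.camera(n)[:,:,::-1])
    print(n,ctrl.camera_model(n))
print(ctrl.get_obs())
E
```

```text
top {'fx': 376.18589096584077, 'fy': 376.18589096584077, 'cx': 322.30455250698526, 'cy': 199.25984399331367, 'R': array([[ 0.00571454, -0.99990737, -0.01235333],
       [-0.98217617, -0.00329138, -0.18793385],
       [ 0.18787578,  0.0132071 , -0.982104  ]]), 't': array([0.01449728, 0.46363494, 0.74824874])}
scene {'fx': 364.9165921099782, 'fy': 364.9165921099782, 'cx': 315.60750798359817, 'cy': 204.17026896251352, 'R': array([[ 0.4180837 ,  0.90834348, -0.01086899],
       [ 0.69323412, -0.32676177, -0.64238088],
       [-0.58705406,  0.26103422, -0.76630847]]), 't': array([-0.21229643, -0.28323855,  1.03229373])}
{'time_s': 0.1, 'qpos': array([ 1.17541189e+00,  3.00425547e-01,  1.52153655e+00, -3.09737166e-05,
        1.32067760e+00, -6.66176745e-02]), 'joint_vel': array([-0.00015581, -0.00155328, -0.00087925, -0.00097737, -0.00052642,
        0.00086045]), 'tau': array([ 1.82051772e-04, -5.32643151e+01, -3.53294563e+01,  7.08954153e-02,
        2.34610552e-02, -4.16487239e-05]), 'ee_pos': array([0.17751784, 0.52033718, 0.22693014]), 'eef_rot': array([-3.14054593e+00, -3.97647731e-05,  2.81283355e+00]), 'force': array([-0.14531732,  0.0803817 ,  0.50406911]), 'moment': array([-0.05143103,  0.01142989,  0.0114447 ]), 'grip_width': 0.09426612540275257}
```

View pics/top0.png

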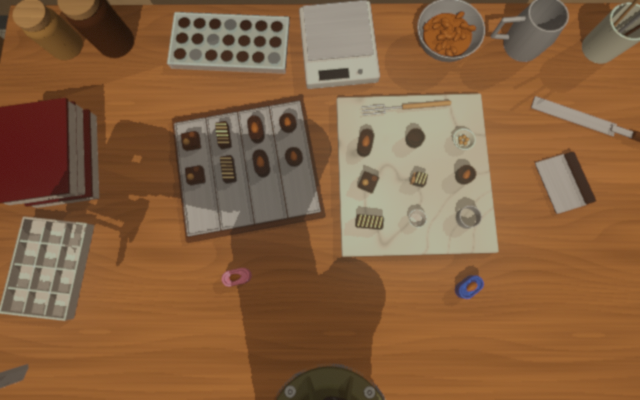

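View pics/scene0.png

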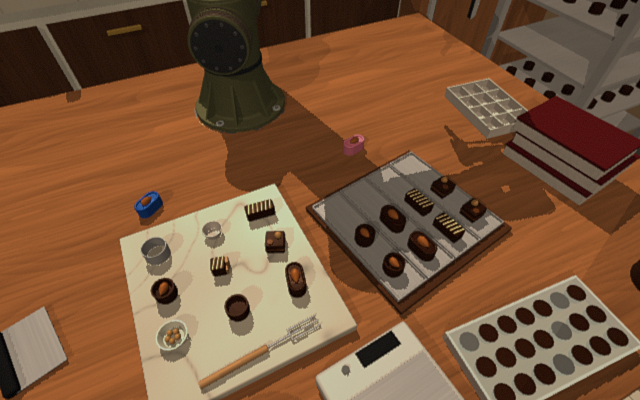

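```bash
cat > h.py <<'E'
import numpy as np, cv2
from station import ctrl
M={n:ctrl.camera_model(n) for n in("top","scene")}
def px2w(n,u,v,z):
    m=M[n];R=m["R"];c=-R.T@m["t"]
    d=R.T@np.array([(u-m["cx"])/m["fx"],(v-m["cy"])/m["fy"],1])
    return c+d*(z-c[2])/d[2]
def w2px(n,X):
    m=M[n];p=m["R"]@np.array(X)+m["t"];return np.array([m["fx"]*p[0]/p[2]+m["cx"],m["fy"]*p[1]/p[2]+m["cy"]])
def crop(src,out,x,y,w,h,s,grid=10):
    im=cv2.imread(src)[y:y+h,x:x+w];im=cv2.resize(im,None,fx=s,fy=s,interpolation=cv2.INTER_CUBIC)
    im=cv2.convertScaleAbs(im,alpha=1.3,beta=20)
    for u in range(-(-x//grid)*grid,x+w,grid):
        cv2.line(im,((u-x)*s,0),((u-x)*s,6),(0,255,0),1);cv2.putText(im,str(u),((u-x)*s,16),0,.35,(0,255,0),1)
    for v in range(-(-y//grid)*grid,y+h,grid):
        cv2.line(im,(0,(v-y)*s),(6,(v-y)*s),(0,255,0),1);cv2.putText(im,str(v),(8,(v-y)*s+4),0,.35,(0,255,0),1)
    cv2.imwrite(out,im)
E
python3 - <<'E'
from h import *
crop("pics/top0.png","pics/c_slab.png",335,90,165,110,4+0)
crop("pics/top0.png","pics/c_slab.png",340,118,140,120,5)
crop("pics/top0.png","pics/c_tray.png",170,95,155,145,4)
crop("pics/scene0.png","pics/c_scene.png",140,190,180,140,4)
crop("pics/scene0.png","pics/c_scene2.png",310,150,200,160,4)
E
```

```text
(no output)
```

View pics/c_slab.png

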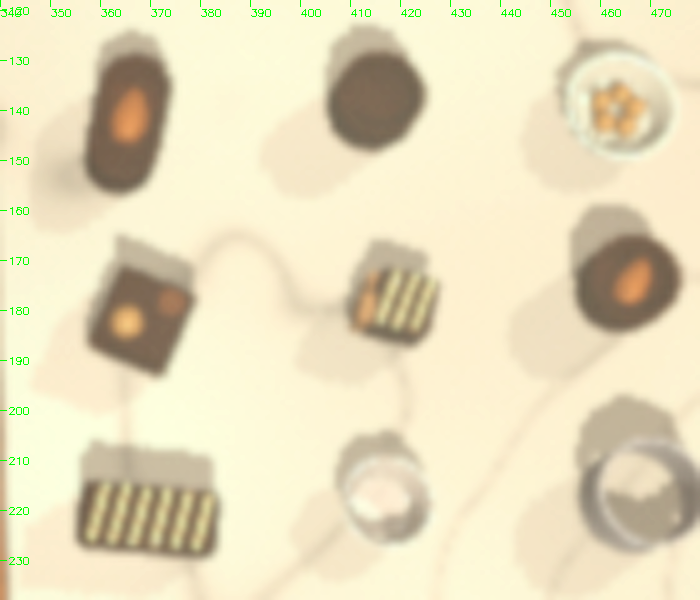

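View pics/c_tray.png

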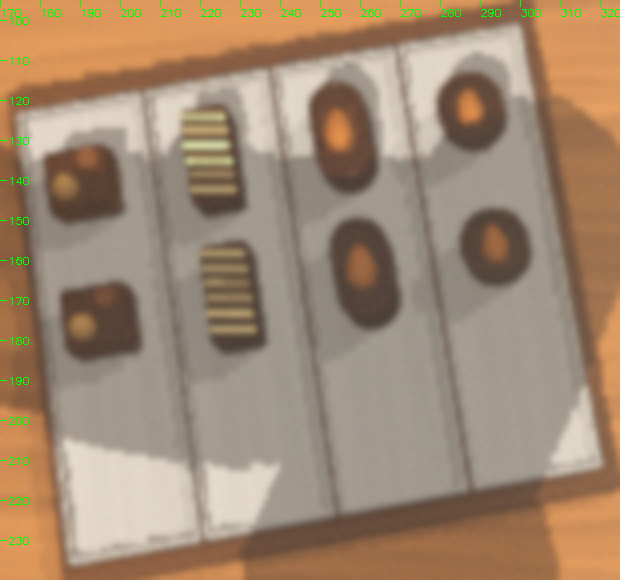

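View pics/c_scene.png

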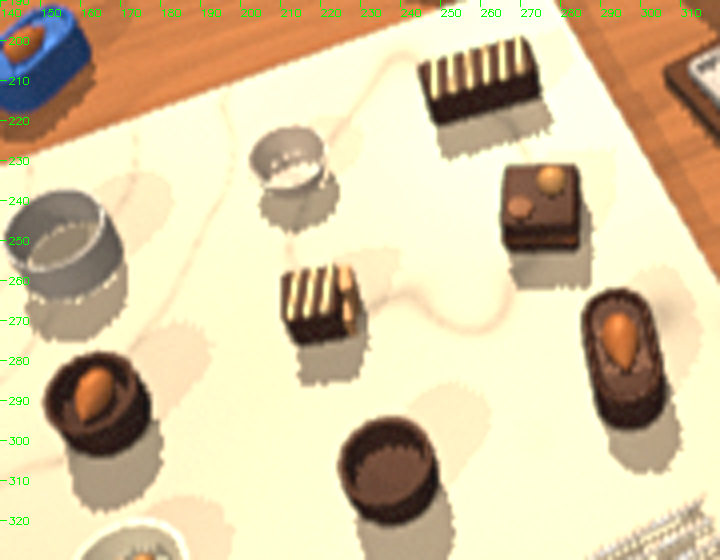

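View pics/c_scene2.png

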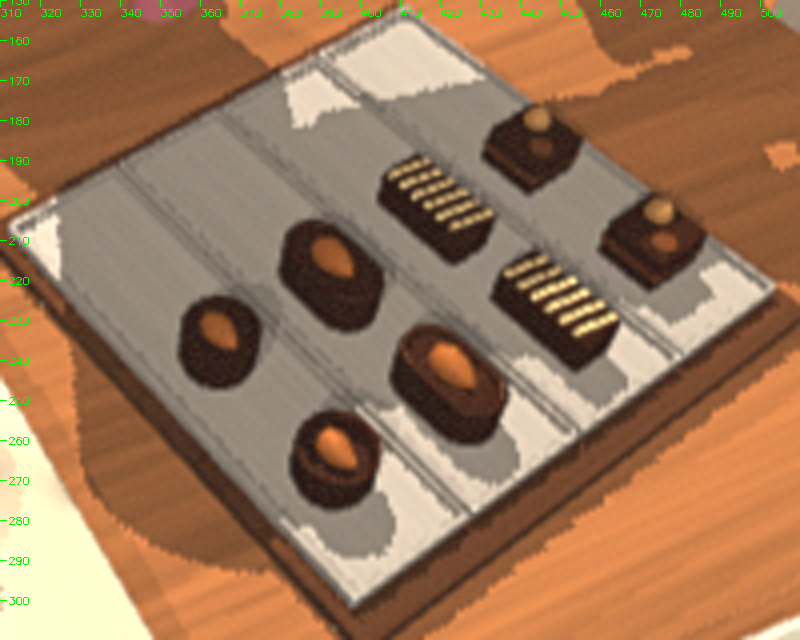

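```bash
cat > fit.py <<'E'
from h import *
from scipy.optimize import minimize
def outline(kind):
    t=np.linspace(0,2*np.pi,48,endpoint=False)
    if kind=="cup": p=np.c_[np.cos(t),np.sin(t)]*.0195;h=.028
    if kind=="shell":
        p=np.c_[np.cos(t),np.sin(t)]*.016+np.c_[np.sign(np.cos(t))*.013,0*t];h=.027
    if kind=="square": p=np.array([[1,1],[1,-1],[-1,-1],[-1,1]])*.018;h=.026
    if kind=="finger": p=np.array([[.029,.0135],[.029,-.0135],[-.029,-.0135],[-.029,.0135]]);h=.026
    if kind=="half": p=np.array([[.0155,.0135],[.0155,-.0135],[-.0155,-.0135],[-.0155,.0135]]);h=.026
    return p,h
S=8
def mask_pred(n,kind,x,y,a,z0,box):
    p,h=outline(kind);c,s=np.cos(a),np.sin(a)
    q=p@np.array([[c,s],[-s,c]])+[x,y]
    P=np.array([w2px(n,[*k,z]) for k in q for z in(z0,z0+h)])
    P=(P-[box[0],box[1]]+.5)*S
    H=cv2.convexHull(P.astype(np.float32))
    m=np.zeros((box[3]*S,box[2]*S),np.uint8);cv2.fillPoly(m,[np.round(H*16).astype(np.int32)],1,shift=4);return m
def mask_obs(img,box,thr,seed=None):
    x,y,w,h=box
    im=cv2.resize(img[y:y+h,x:x+w],None,fx=S,fy=S,interpolation=cv2.INTER_CUBIC)
    m=(im.max(2)<thr).astype(np.uint8)
    k,lab,st,ce=cv2.connectedComponentsWithStats(m)
    i=1+np.argmax(st[1:,4]);c=np.argwhere(lab==i)[:,::-1].astype(np.int32)
    H=cv2.convexHull(c);o=np.zeros_like(m);cv2.fillPoly(o,[H],1);return o
def fit(imgs,kind,guess,z0,thr,cams=("top","scene"),r=22):
    D={}
    for n in cams:
        u,v=np.round(w2px(n,[*guess[:2],z0+.013])).astype(int)
        box=(u-r,v-r,2*r,2*r);D[n]=(box,mask_obs(imgs[n],box,thr[n]))
    def cost(p): 
        return sum(np.mean((mask_pred(n,kind,p[0]/1e3,p[1]/1e3,p[2]/57.3,z0,b)!=o))/np.mean(o) for n,(b,o) in D.items())
    best=None
    for a in ([0] if kind=="cup" else np.arange(0,180 if kind!="square" else 90,30)):
        r0=minimize(cost,[guess[0]*1e3,guess[1]*1e3,a],method="Nelder-Mead",options=dict(initial_simplex=np.array([[guess[0]*1e3,guess[1]*1e3,a]]*4)+[[0,0,0],[6,0,0],[0,6,0],[0,0,15]],xatol=.05,fatol=1e-5))
        if best is None or r0.fun<best.fun: best=r0
    return best.x.round(1),round(best.fun,3)
E
python3 - <<'E'
from fit import *
imgs={n:cv2.imread(f"pics/{n}0.png")for n in("top","scene")}
print([(-m["R"].T@m["t"]).round(3) for m in M.values()])
z=.046
for k,u,v in(("cup",467,173),("shell",365,141),("square",368,181),("finger",370,221),("cup",414,138),("half",418,178)):
    g=px2w("top",u,v,z)[:2]; gs=[imgs["top"][v,u]]
    for cams in(("top",),("scene",),("top","scene")):
        print(k,g.round(3),fit(imgs,k,g,.02,dict(top=105,scene=105),cams),cams)
print("tray corners")
for n,L in(("top",[(174,123),(299.5,100.5),(320.5,211.5),(187,236)]),("scene",[(312,205),(413,153),(503,221),(397,302)])):
    for u,v in L: print(n,u,v,px2w(n,u,v,.02).round(4))
E
```

```text
[array([0.315, 0.006, 0.822]), array([ 0.891, -0.169,  0.607])]
cup [ 0.521 -0.29 ] (array([ 520.4, -286.6,    4.4]), np.float64(0.204)) ('top',)
cup [ 0.521 -0.29 ] (array([ 519.5, -289.8,    5.9]), np.float64(0.069)) ('scene',)
cup [ 0.521 -0.29 ] (array([ 520.2, -289.4,   -2.9]), np.float64(0.297)) ('top', 'scene')
shell [ 0.592 -0.075] (array([593.1, -75.1, 166.5]), np.float64(0.113)) ('top',)
shell [ 0.592 -0.075] (array([593.5, -77.7, -11.3]), np.float64(0.036)) ('scene',)
shell [ 0.592 -0.075] (array([593.4, -77. , -10.7]), np.float64(0.198)) ('top', 'scene')
square [ 0.503 -0.08 ] (array([505.2, -80.3,  67.8]), np.float64(0.141)) ('top',)
square [ 0.503 -0.08 ] (array([503.9, -81.5,  67.6]), np.float64(0.088)) ('scene',)
square [ 0.503 -0.08 ] (array([504.8, -80.8,  65.5]), np.float64(0.254)) ('top', 'scene')
finger [ 0.418 -0.083] (array([ 416. , -121.6,   87.4]), np.float64(1.355)) ('top',)
finger [ 0.418 -0.083] (array([417.4, -83.1,  82.5]), np.float64(0.116)) ('scene',)
finger [ 0.418 -0.083] (array([ 415.9, -120. ,   83.6]), np.float64(2.364)) ('top', 'scene')
cup [ 0.599 -0.181] (array([ 604.8, -184.5,   -3. ]), np.float64(0.213)) ('top',)
cup [ 0.599 -0.181] (array([ 600.8, -185.3,    5.9]), np.float64(0.093)) ('scene',)
cup [ 0.599 -0.181] (array([ 601.9, -185.1,    2.6]), np.float64(0.322)) ('top', 'scene')
half [ 0.51  -0.186] (array([ 497.2, -185.2,  136.3]), np.float64(4.664)) ('top',)
half [ 0.51  -0.186] (array([ 510.5, -190. ,   82.7]), np.float64(0.134)) ('scene',)
half [ 0.51  -0.186] (array([ 509.5, -192.4,  135.8]), np.float64(4.984)) ('top', 'scene')
tray corners
top 174 123 [0.6433 0.3547 0.02  ]
top 299.5 100.5 [0.698  0.0704 0.02  ]
top 320.5 211.5 [0.4413 0.0207 0.02  ]
top 187 236 [0.3871 0.3062 0.02  ]
scene 312 205 [0.4404 0.0229 0.02  ]
scene 413 153 [0.3963 0.3054 0.02  ]
scene 503 221 [0.6419 0.3524 0.02  ]
scene 397 302 [0.6991 0.0653 0.02  ]
```

```bash
python3 - <<'E'
from fit import *
imgs={n:cv2.imread(f"pics/{n}0.png")for n in("top","scene")}
T=imgs["top"]
print("vals choc",T[176,363].max(),T[138,414].max(),"shadow slab",T[210,370].max(),T[167,365].max(),T[162,462].max(),"trayshadow",T[170,270].max(),T[195,225].max(),"tray choc",T[176,265].max(),T[184,200].max(),T[170,290].max())
for thr in(65,75,85,95):
  for k,u,v in(("cup",467,173),("shell",365,141),("square",368,181),("finger",370,221)):
    g=px2w("top",u,v,.046)[:2]
    print(thr,k,*fit(imgs,k,g,.02,dict(top=thr),("top",)))
L=[("square",191,141),("square",194,175),("finger",223,134),("finger",227,169),("shell",256,129),("shell",261,163),("cup",287,122.5),("cup",293,156.5)]
for k,u,v in L:
    g=px2w("top",u,v,.041)[:2]
    for th in (60,70,80):
      print(k,g.round(4),th,*[str(fit(imgs,k,g,.015,{n:th},(n,))) for n in("top","scene")])
E
```

```text
vals choc 79 82 shadow slab 141 136 133 trayshadow 83 109 tray choc 63 90 96Traceback (most recent call last):
  File "<stdin>", line 8, in <module>
  File "fit.py", line 31, in fit
    box=(u-r,v-r,2*r,2*r);D[n]=(box,mask_obs(imgs[n],box,thr[n]))
                                    ~~~~~~~~^^^^^^^^^^^^^^^^^^^^
  File "fit.py", line 25, in mask_obs
    i=1+np.argmax(st[1:,4]);c=np.argwhere(lab==i)[:,::-1].astype(np.int32)
        ~~~~~~~~~^^^^^^^^^^
    return _wrapfunc(a, 'argmax', axis=axis, out=out, **kwds)
    return bound(*args, **kwds)
ValueError: attempt to get argmax of an empty sequence
```

```bash
python3 - <<'E'
s=open('fit.py').read()
s=s.replace("    k,lab,st","    m=cv2.morphologyEx(m,cv2.MORPH_CLOSE,np.ones((25,25),np.uint8))\n    k,lab,st").replace("i=1+np.argmax(st[1:,4])","d=[(st[j,4]<1500)*1e6+np.hypot(*(ce[j]-w*S/2)) for j in range(1,k)];i=1+int(np.argmin(d))")
open('fit.py','w').write(s)
E
python3 - <<'E'
from fit import *
imgs={n:cv2.imread(f"pics/{n}0.png")for n in("top","scene")}
for thr in(95,110,120):
  for k,u,v in(("cup",467,173),("shell",365,141),("square",368,181),("finger",370,221)):
    g=px2w("top",u,v,.046)[:2]
    print(thr,k,*[str(fit(imgs,k,g,.02,{n:thr},(n,))) for n in("top","scene")])
# tray model overlay
yaw=np.radians(10.9);c,s=np.cos(yaw),np.sin(yaw)
ex=np.array([c,s]);ey=np.array([-s,c])
br=np.array([.4413,.0212]); w=.290
O=br+ex*.047+ey*(w-219e-3)/2
print("row origins cup,shell,finger,square",[(O+ey*.073*i).round(4) for i in range(4)])
for n in imgs:
    sc=4;x0,y0=(170,95) if n=="top" else (310,150)
    im=cv2.resize(imgs[n][y0:y0+150,x0:x0+200],None,fx=sc,fy=sc,interpolation=cv2.INTER_CUBIC)
    im=cv2.convertScaleAbs(im,alpha=1.3,beta=20)
    def dr(pts,z,col):
        P=np.array([(w2px(n,[*p,z])-[x0,y0]+.5)*sc for p in pts]);cv2.polylines(im,[P.astype(int)],True,col,1)
    for i,k in enumerate(("cup","shell","finger","square")):
        for d in(0,.08,.16):
            p,h=outline(k);q=O+ey*.073*i+(p[:,:1]+d)*ex+p[:,1:]*ey
            dr(q,.015+h,(0,255,0));dr(q,.015,(0,200,255))
        B=[O+ey*.073*i+a*ex+b*ey for a,b in((-.045,-.033),(.205,-.033),(.205,.033),(-.045,.033))]
        dr(B,.020,(255,0,255))
    cv2.imwrite(f"pics/ov_{n}.png",im)
E
```

```text
95 cup (array([ 521.8, -286.7,   -2.3]), np.float64(0.283)) (array([ 518.7, -290. ,    4.2]), np.float64(0.09))
95 shell (array([595. , -75.4, -13.5]), np.float64(0.183)) (array([592.8, -77.3, -11.9]), np.float64(0.052))
95 square (array([503.6, -80.6,  64.6]), np.float64(0.297)) (array([503.1, -81.4,  68. ]), np.float64(0.092))
95 finger (array([418.1, -79.6,  89.6]), np.float64(0.749)) (array([416.9, -82.6,  82. ]), np.float64(0.143))
110 cup (array([ 521.3, -288.3,    4.4]), np.float64(0.172)) (array([ 519.8, -289.9,   10.3]), np.float64(0.067))
110 shell (array([593.9, -75.4, -13.5]), np.float64(0.081)) (array([593.7, -77.7, -10.8]), np.float64(0.028))
110 square (array([505.6, -80.2, -24.5]), np.float64(0.098)) (array([505.6, -82.3,  67.6]), np.float64(0.165))
110 finger (array([418.3, -81.3,  87.1]), np.float64(0.179)) (array([419.9, -83.3,  83. ]), np.float64(0.14))
120 cup (array([ 521.3, -288. ,   -3.6]), np.float64(0.105)) (array([ 5.266e+02, -2.898e+02, -4.000e-01]), np.float64(0.283))
120 shell (array([593.9, -75.5, 168.1]), np.float64(0.028)) (array([595. , -77.8, 169.4]), np.float64(0.087))
120 square (array([505.9, -80.3,  67. ]), np.float64(0.059)) (array([514.6, -83.6,  68.8]), np.float64(0.27))
120 finger (array([418.9, -81.1,  84.1]), np.float64(0.098)) (array([419.7, -83.6,  83.4]), np.float64(0.145))
row origins cup,shell,finger,square [array([0.4807, 0.0649]), array([0.4669, 0.1366]), array([0.4531, 0.2083]), array([0.4393, 0.28  ])]
```

View pics/ov_top.png

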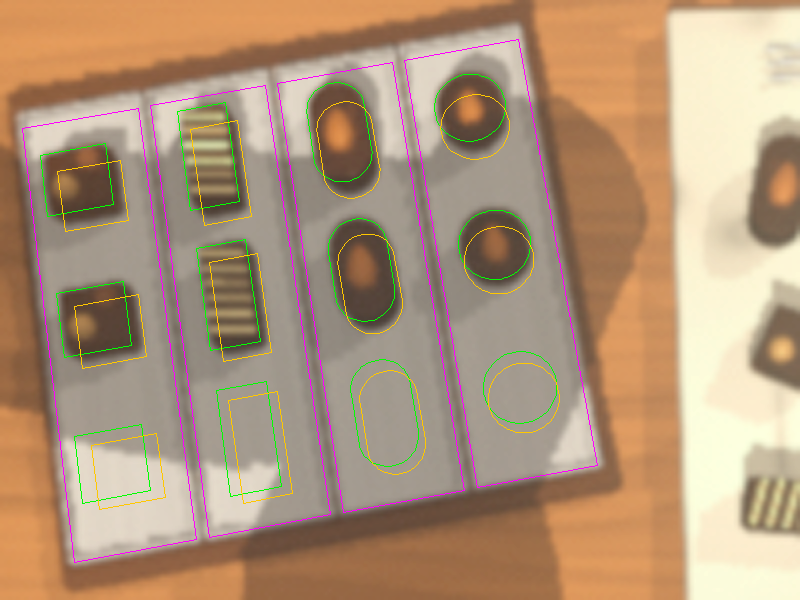

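View pics/ov_scene.png

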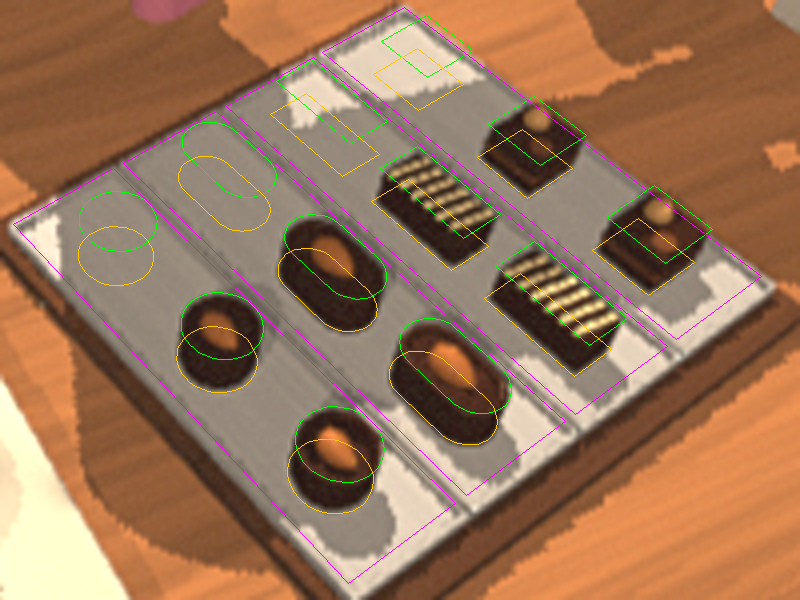

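```bash
cat > go.py <<'E'
import sys,numpy as np
from scipy.spatial.transform import Rotation as Ro
from station import ctrl
o=ctrl.get_obs();R=Ro.from_euler("xyz",o["eef_rot"]);p=o["ee_pos"]
t=[float(a) for a in sys.argv[1:]]
print("now",(p*1e3).round(1),"yaw",np.degrees(o["eef_rot"][2]).round(2),"tilt",(np.degrees(o["eef_rot"][:2])).round(2),"q",o["qpos"].round(2),"F",o["force"].round(1),"w",o["grip_width"].round(4),"t",o["time_s"])
if t:
    d=R.inv().apply(np.array(t[:3])-p*1e3);print("tool shift mm",d.round(1),"rows at 55:",np.linalg.norm(d)/55)
    if len(t)>3:
        s=-(np.radians(t[3])-o["eef_rot"][2]);s=(s+np.pi)%(2*np.pi)-np.pi;print("spin",s.round(4),"or",(s-np.sign(s)*np.pi).round(4))
E
python3 go.py 520.5 -289 150 168.5
```

```text
Traceback (most recent call last):
  File "go.py", line 6, in <module>
    print("now",(p*1e3).round(1),"yaw",np.degrees(o["eef_rot"][2]).round(2),"tilt",(np.degrees(o["eef_rot"][:2])).round(2),"q",o["qpos"].round(2),"F",o["force"].round(1),"w",o["grip_width"].round(4),"t",o["time_s"])
                                                                                                                                                                              ^^^^^^^^^^^^^^^^^^^^^
AttributeError: 'float' object has no attribute 'round'
```

Candidates in the top view:
- **Cup:** almond cup (467,173), not the bare cup (414,138).
- **Shell:** brown (365,141), not blue (470,287) or pink (235,277).
- **Square:** (368,181).
- **Finger:** whole bar with six ridges (370,221), not the snapped one (419,178).

The row order from right to left is cup, shell, finger, square. The close crops confirm all of this.

```bash
sed -i 's/o\["grip_width"\].round(4)/round(o["grip_width"],4)/' go.py; python3 go.py 520.5 -289 150 168.5
```

```text
now [177.5 520.3 226.9] yaw 161.16 tilt [-179.94   -0.  ] q [ 1.18  0.3   1.52 -0.    1.32 -0.07] F [-0.1  0.1  0.5] w 0.0943 t 0.1
tool shift mm [-585.9 -655.2   77.6] rows at 55: 16.04314088811749
spin -0.128 or 3.0135
```

```bash
python3 -m creep '{"xyz":[[-39,-43.7,0],[-39,-43.7,0],[-39,-43.7,0],[-39,-43.7,0],[-39,-43.7,0]],"spin":[0,0,0,0,0]}' 62; python3 -m creep '{"xyz":[[-39,-43.7,0],[-39,-43.7,0],[-39,-43.7,0],[-39,-43.7,0],[-39,-43.7,0]],"spin":[0,0,0,0,0]}'; python3 -m creep '{"xyz":[[-39,-43.7,0],[-39,-43.7,0],[-39,-43.7,0],[-39,-43.7,0],[-39,-43.7,0]],"spin":[0,0,0,0,0]}'; python3 -m creep '{"xyz":[[0,0,38],[0,0,38],[0,0,0]],"spin":[-0.128,0,0]}';python3 go.py 520.5 -289 50 168.5
```

```text
time_s: 0.72
ee_pos: [0.2918, 0.249, 0.2273]
eef_rot: [-3.142, 0.0, 2.813]
force: [1.1, 0.0, 0.4]
grip_width: 0.0619
time_s: 1.35
ee_pos: [0.4059, -0.021, 0.2275]
eef_rot: [3.141, 0.0, 2.813]
force: [0.8, 1.8, 0.4]
grip_width: 0.0621
time_s: 1.98
ee_pos: [0.52, -0.2906, 0.2271]
eef_rot: [3.141, -0.0, 2.813]
force: [0.7, 1.1, 1.2]
grip_width: 0.0621
time_s: 2.35
ee_pos: [0.5185, -0.2881, 0.1488]
eef_rot: [3.14, -0.005, 2.94]
force: [-0.9, 0.5, 0.6]
grip_width: 0.0614
now [ 518.5 -288.1  148.8] yaw 168.48 tilt [179.89  -0.3 ] q [-0.57  0.47  1.48 -0.    1.2  -1.94] F [-0.9  0.5  0.6] w 0.0614 t 2.35
tool shift mm [-2.7 -0.6 98.8] rows at 55: 1.7975048736706787
spin -0.0004 or 3.1412
```

```bash
python3 -m creep '{"xyz":[[0,0,40],[0,0,0],[0,0,0]],"spin":[0,0,0]}'; python3 go.py 520.5 -289 50 168.5; python3 - <<'E'
from h import *
for n in("top","scene"): cv2.imwrite(f"pics/{n}1.png",ctrl.camera(n)[:,:,::-1])
crop("pics/top1.png","pics/a.png",400,110,130,130,5);crop("pics/scene1.png","pics/b.png",80,180,200,160,4)
E
```

```text
time_s: 2.72
ee_pos: [0.5203, -0.2891, 0.1138]
eef_rot: [-3.141, 0.002, 2.941]
force: [-0.1, 0.6, 1.2]
grip_width: 0.0619
now [ 520.3 -289.1  113.8] yaw 168.5 tilt [-1.7995e+02  1.3000e-01] q [-0.57  0.51  1.5  -0.    1.12 -1.94] F [-0.1  0.6  1.2] w 0.0619 t 2.725
tool shift mm [ 0.   0.2 63.8] rows at 55: 1.1597376816713725
spin -0.0 or 3.1416
```

View pics/b.png

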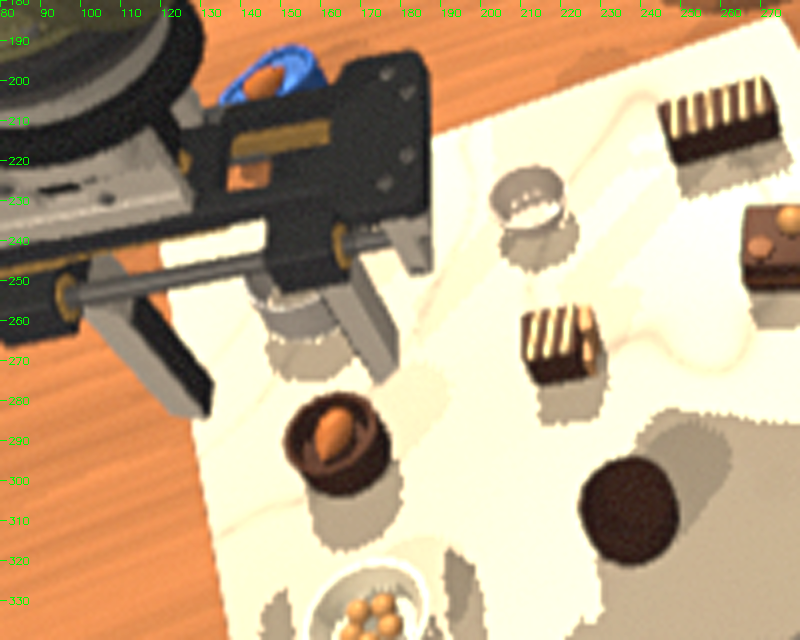

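View pics/a.png

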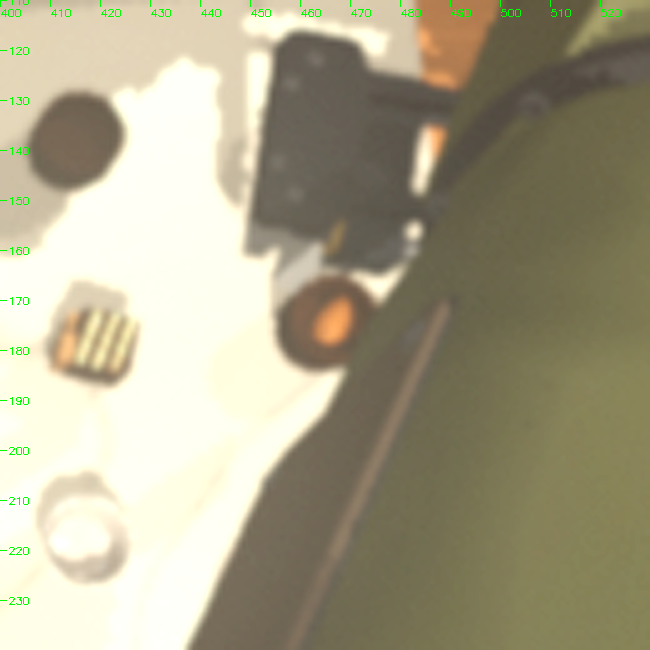

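```bash
python3 -m creep '{"xyz":[[0,0,30],[0,0,30],[0,0,0],[0,0,0]],"spin":[0,0,0,0]}'; python3 go.py 520.5 -289 50 168.5
```

```text
time_s: 3.32
ee_pos: [0.5203, -0.2892, 0.0533]
eef_rot: [-3.141, 0.002, 2.941]
force: [-0.6, -0.5, 0.8]
grip_width: 0.0615
now [ 520.3 -289.2   53.3] yaw 168.5 tilt [-1.7995e+02  1.2000e-01] q [-0.57  0.59  1.54 -0.    1.01 -1.94] F [-0.6 -0.5  0.8] w 0.0615 t 3.325
tool shift mm [-0.1  0.2  3.3] rows at 55: 0.06059954680911896
spin -0.0 or 3.1416
```

```bash
python3 -m creep '{"xyz":[[0,0,3],[0,0,0]],"spin":[0,0]}'; python3 -m creep '{"xyz":[[0,0,0],[0,0,0],[0,0,0],[0,0,0]],"spin":[0,0,0,0]}' 20 12;  python3 -m creep '{"xyz":[[0,0,-30],[0,0,-40],[0,0,0]],"spin":[0,0,0]}'; python3 go.py 480.7 64.9 125 190.9
```

```text
time_s: 3.58
ee_pos: [0.5198, -0.2889, 0.049]
eef_rot: [-3.141, 0.001, 2.941]
force: [-0.1, 0.1, 0.5]
grip_width: 0.0615
time_s: 4.08
ee_pos: [0.5196, -0.2888, 0.0485]
eef_rot: [-3.142, 0.0, 2.941]
force: [-0.2, 0.1, 0.7]
grip_width: 0.0385
time_s: 4.45
ee_pos: [0.5207, -0.2894, 0.1214]
eef_rot: [-3.14, 0.005, 2.941]
force: [-0.2, 0.7, -0.3]
grip_width: 0.0388
now [ 520.7 -289.4  121.4] yaw 168.5 tilt [-179.89    0.27] q [-0.57  0.5   1.5  -0.    1.14 -1.94] F [-0.2  0.7 -0.3] w 0.0388 t 4.45
tool shift mm [109.8 339.2  -4.8] rows at 55: 6.483866322627156
spin -0.391 or 2.7506
```

```bash
python3 -m creep '{"xyz":[[15.7,48.5,-1],[15.7,48.5,0],[15.7,48.5,0],[15.7,48.5,0]],"spin":[0,0,0,0]}'; python3 -m creep '{"xyz":[[15.7,48.5,0],[15.7,48.5,0],[15.7,48.5,0]],"spin":[0,0,0]}'; python3 -m creep '{"xyz":[[0,0,0],[0,0,0],[0,0,0],[0,0,0],[0,0,0]],"spin":[-0.13,-0.13,-0.13,0,0]}'; python3 go.py 480.7 64.9 44 190.9
```

```text
time_s: 4.95
ee_pos: [0.496, -0.0845, 0.1185]
eef_rot: [3.142, -0.001, 2.941]
force: [2.2, -0.5, -0.7]
grip_width: 0.0387
time_s: 5.32
ee_pos: [0.4788, 0.0674, 0.1186]
eef_rot: [-3.141, -0.001, 2.941]
force: [1.0, -0.4, -0.9]
grip_width: 0.0388
time_s: 5.95
ee_pos: [0.4794, 0.0658, 0.119]
eef_rot: [3.141, -0.001, -2.955]
force: [-0.2, -1.1, -0.5]
grip_width: 0.0389
now [479.4  65.8 119. ] yaw -169.33 tilt [ 1.7999e+02 -4.0000e-02] q [ 0.06  0.28  1.82  0.    1.04 -1.7 ] F [-0.2 -1.1 -0.5] w 0.0389 t 5.95
tool shift mm [-1.1 -1.1 75. ] rows at 55: 1.3643112431082616
spin -0.004 or 3.1376
```

```bash
python3 -m creep '{"xyz":[[-1.1,-1.1,30],[0,0,30],[0,0,8],[0,0,0],[0,0,0]],"spin":[0,0,0,0,0]}'; python3 go.py 480.7 64.9 43.5 190.9
```

```text
time_s: 6.58
ee_pos: [0.4815, 0.065, 0.0525]
eef_rot: [-3.141, 0.002, -2.953]
force: [0.7, -0.1, -0.7]
grip_width: 0.039
now [481.5  65.   52.5] yaw -169.19 tilt [-1.7999e+02  9.0000e-02] q [ 0.06  0.39  1.86  0.    0.89 -1.7 ] F [ 0.7 -0.1 -0.7] w 0.039 t 6.575
tool shift mm [0.8 0.1 9. ] rows at 55: 0.16371414798937617
spin -0.0015 or 3.1401
```

```bash
python3 -m creep '{"xyz":[[0,0,5],[0,0,2],[0,0,1],[0,0,0],[0,0,0]],"spin":[0,0,0,0,0]}'; python3 go.py 480.7 64.9 43.5 190.9;python3 - <<'E'
from h import *
cv2.imwrite(f"pics/scene2.png",ctrl.camera("scene")[:,:,::-1])
crop("pics/scene2.png","pics/b2.png",290,140,200,150,4)
E
```

```text
time_s: 7.2
ee_pos: [0.4809, 0.065, 0.0435]
eef_rot: [-3.142, 0.0, -2.952]
force: [0.0, -0.6, 0.0]
grip_width: 0.0388
now [480.9  65.   43.5] yaw -169.16 tilt [-1.8e+02  1.0e-02] q [ 0.06  0.41  1.86  0.    0.87 -1.7 ] F [ 0.  -0.6  0. ] w 0.0388 t 7.2
tool shift mm [ 0.3 -0.  -0. ] rows at 55: 0.004588236183684894
spin -0.0011 or 3.1405
```

View pics/b2.png

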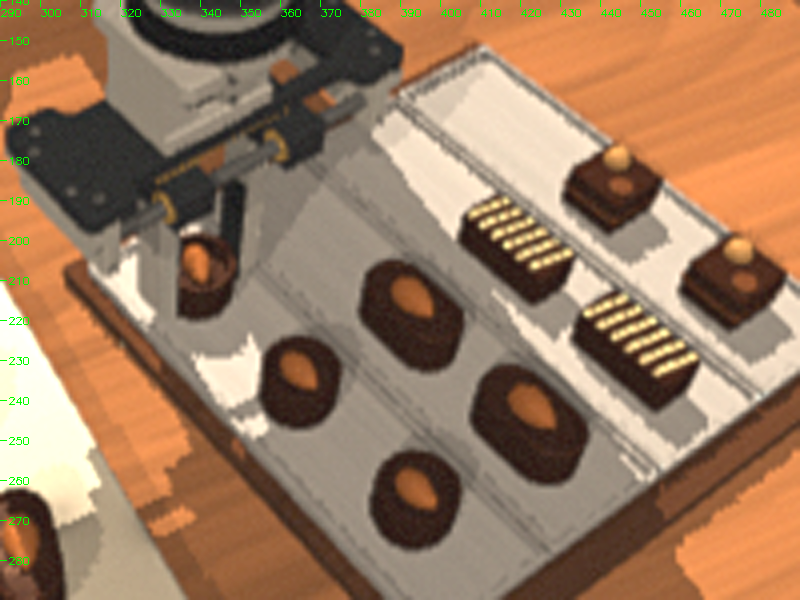

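```bash
python3 -m creep '{"xyz":[[0,0,0],[0,0,0],[0,0,0],[0,0,-20],[0,0,-50]],"spin":[0,0,0,0,0]}' 50; python3 -m creep '{"xyz":[[0,0,0],[0,0,0]],"spin":[0.131,0.131]}' 54; python3 go.py 593.7 -76.5 112 168.5
```

```text
time_s: 7.88
ee_pos: [0.4798, 0.0649, 0.1128]
eef_rot: [3.141, -0.004, -2.952]
force: [0.1, -0.4, 0.6]
grip_width: 0.0503
time_s: 8.12
ee_pos: [0.4811, 0.065, 0.114]
eef_rot: [3.141, 0.001, 3.065]
force: [-0.2, 0.0, 0.1]
grip_width: 0.0538
now [481.1  65.  114. ] yaw 175.59 tilt [1.7999e+02 6.0000e-02] q [ 0.06  0.29  1.82 -0.    1.03 -1.43] F [-0.2  0.   0.1] w 0.0538 t 8.125
tool shift mm [-123.2 -132.4    2.1] rows at 55: 3.2880467707524406
spin 0.1237 or -3.0179
```

```bash
python3 -m creep '{"xyz":[[-41,-44,0],[-41,-44,0],[-41,-44,0],[0,0,0],[0,0,0]],"spin":[0,0,0,0.13,0]}' 54; python3 - <<'E'
from h import *
cv2.imwrite(f"pics/scene3.png",ctrl.camera("scene")[:,:,::-1])
crop("pics/scene3.png","pics/b3.png",220,180,180,150,4)
E
python3 go.py 593.7 -76.5 50 168
```

```text
time_s: 8.75
ee_pos: [0.5938, -0.0759, 0.113]
eef_rot: [3.142, -0.001, 2.939]
force: [-0.1, 0.8, -0.7]
grip_width: 0.054
now [593.7 -75.5 113.2] yaw 168.53 tilt [ 1.8e+02 -3.0e-02] q [-0.19  0.52  1.49  0.    1.13 -1.56] F [-0.1  0.2  0.2] w 0.054 t 8.8
tool shift mm [-0.2 -1.  63.2] rows at 55: 1.1498250099318117
spin 0.0092 or -3.1324
```

View pics/b3.png

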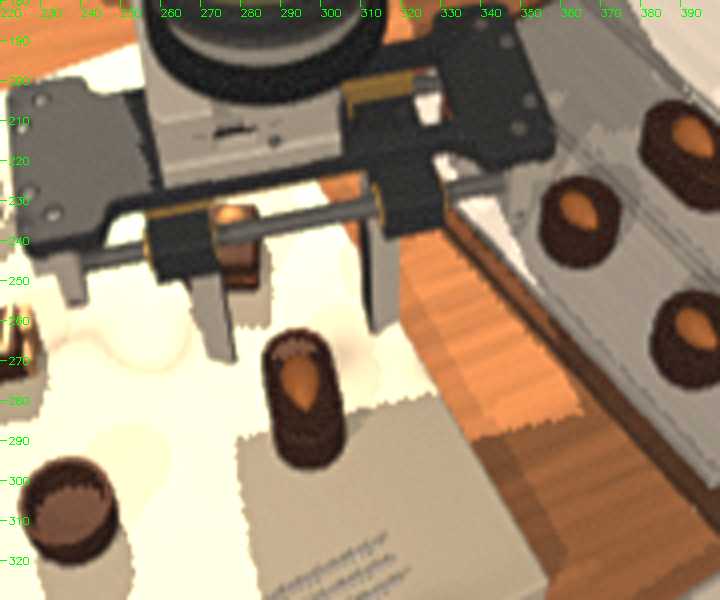

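```bash
python3 -m creep '{"xyz":[[0,-1,30],[0,0,30],[0,0,3],[0,0,0],[0,0,0]],"spin":[0.009,0,0,0,0]}'; python3 -m creep '{"xyz":[[0,0,0],[0,0,0],[0,0,0],[0,0,0]],"spin":[0,0,0,0]}' 14 12;  python3 go.py;python3 -m creep '{"xyz":[[0,0,-30],[0,0,-40],[0,0,0],[0,0,0]],"spin":[0,0,0,0]}'; python3 go.py 466.9 136.6 120 190.9
```

```text
time_s: 9.43
ee_pos: [0.5944, -0.0766, 0.0519]
eef_rot: [3.142, 0.002, 2.931]
force: [-0.5, 0.3, -0.9]
grip_width: 0.054
time_s: 9.93
ee_pos: [0.5939, -0.0766, 0.0507]
eef_rot: [-3.142, 0.0, 2.93]
force: [-1.2, -0.8, 2.6]
grip_width: 0.0316
now [593.9 -76.6  50.7] yaw 167.87 tilt [-1.8e+02  1.0e-02] q [-0.19  0.6   1.53 -0.    1.01 -1.55] F [-1.2 -0.8  2.6] w 0.0316 t 9.925
time_s: 10.42
ee_pos: [0.5934, -0.0765, 0.1196]
eef_rot: [-3.142, -0.001, 2.93]
force: [-0.7, -0.1, -1.1]
grip_width: 0.0321
now [593.4 -76.5 119.6] yaw 167.86 tilt [-1.8e+02 -6.0e-02] q [-0.19  0.51  1.49  0.    1.14 -1.55] F [-0.7 -0.1 -1.1] w 0.0321 t 10.425
tool shift mm [168.5 181.8  -0.3] rows at 55: 4.506389396800713
spin -0.4021 or 2.7395
```

```bash
python3 -m creep '{"xyz":[[33.7,36.4,0],[33.7,36.4,0],[33.7,36.4,0],[33.7,36.4,0],[33.7,36.4,0]],"spin":[0,0,0,0,0]}'; python3 -m creep '{"xyz":[[0,0,0],[0,0,0],[0,0,0],[0,0,0],[0,0,0]],"spin":[-0.134,-0.134,-0.134,0,0]}'; python3 go.py 466.9 136.6 55 190.9
```

```text
time_s: 11.05
ee_pos: [0.4657, 0.1378, 0.1192]
eef_rot: [-3.141, -0.002, 2.93]
force: [0.4, 0.9, -0.0]
grip_width: 0.0319
time_s: 11.68
ee_pos: [0.467, 0.1367, 0.1198]
eef_rot: [-3.142, -0.001, -2.954]
force: [-0.2, 0.6, -0.9]
grip_width: 0.0318
now [467.  136.7 119.8] yaw -169.28 tilt [-1.8e+02 -6.0e-02] q [ 0.21  0.28  1.81 -0.    1.05 -1.55] F [-0.2  0.6 -0.9] w 0.0318 t 11.675
tool shift mm [ 0.1 -0.  64.8] rows at 55: 1.1788705624203941
spin -0.0031 or 3.1385
```

```bash
python3 -m creep '{"xyz":[[0,0,30],[0,0,30],[0,0,6],[0,0,0],[0,0,0]],"spin":[-0.003,0,0,0,0]}'; python3 -m creep '{"xyz":[[0,0,5],[0,0,1.5],[0,0,0],[0,0,0]],"spin":[0,0,0,0]}'; python3 go.py 466.9 136.6 45.7 190.9
```

```text
time_s: 12.3
ee_pos: [0.4679, 0.1369, 0.0555]
eef_rot: [3.142, 0.002, -2.949]
force: [-0.9, 0.1, 0.2]
grip_width: 0.0322
time_s: 12.8
ee_pos: [0.4673, 0.1368, 0.048]
eef_rot: [-3.142, 0.0, -2.948]
force: [-0.2, -0.4, 0.2]
grip_width: 0.0319
now [467.3 136.8  48. ] yaw -168.93 tilt [-1.8e+02  1.0e-02] q [ 0.21  0.4   1.86 -0.    0.88 -1.55] F [-0.2 -0.4  0.2] w 0.0319 t 12.8
tool shift mm [ 0.5 -0.1  2.3] rows at 55: 0.04327355947920941
spin 0.0029 or -3.1387
```

```bash
python3 -m creep '{"xyz":[[0,0,2],[0,0,0],[0,0,0]],"spin":[0,0,0]}'; python3 go.py 466.9 136.6 45.7; python3 - <<'E'
from h import *
cv2.imwrite(f"pics/scene4.png",ctrl.camera("scene")[:,:,::-1])
crop("pics/scene4.png","pics/b4.png",290,140,200,150,4)
E
```

```text
time_s: 13.18
ee_pos: [0.4673, 0.1367, 0.0459]
eef_rot: [-3.142, -0.0, -2.948]
force: [0.3, 0.0, -0.4]
grip_width: 0.0317
now [467.3 136.7  45.9] yaw -168.93 tilt [-180.   -0.] q [ 0.21  0.4   1.86 -0.    0.88 -1.55] F [ 0.3  0.  -0.4] w 0.0317 t 13.175
tool shift mm [ 0.4 -0.1  0.2] rows at 55: 0.009015890919293145
```

View pics/b4.png

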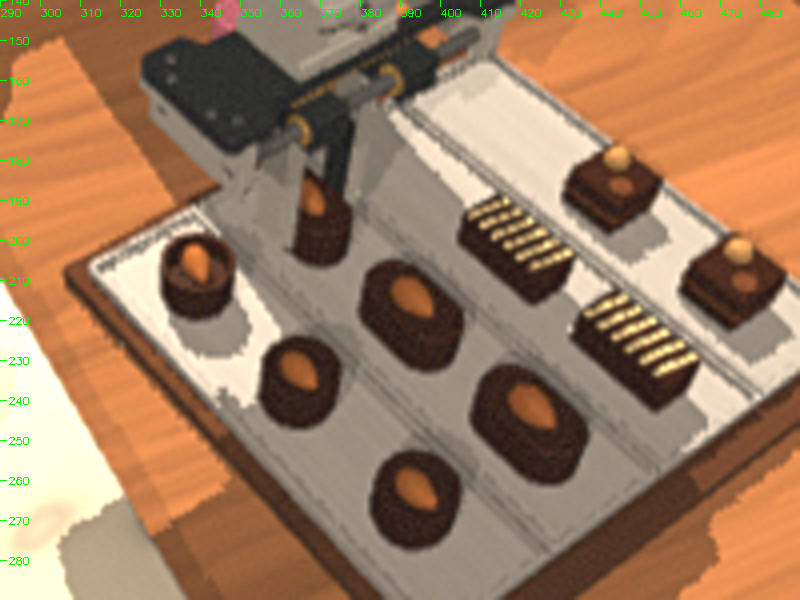

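```bash
python3 -m creep '{"xyz":[[0,0,0],[0,0,0],[0,0,0],[0,0,-20],[0,0,-50]],"spin":[0,0,0,0,0]}' 44; python3 -m creep '{"xyz":[[0,0,0],[0,0,0],[0,0,0],[0,0,0]],"spin":[0.148,0.148,0.148,0.148]}' 57; python3 go.py 505 -81 115 157
```

```text
time_s: 13.85
ee_pos: [0.4663, 0.1365, 0.1153]
eef_rot: [-3.142, -0.004, -2.948]
force: [1.0, -0.2, 0.3]
grip_width: 0.044
time_s: 14.35
ee_pos: [0.4673, 0.1367, 0.116]
eef_rot: [-3.142, 0.0, 2.738]
force: [-0.0, -0.1, 0.1]
grip_width: 0.057
now [467.3 136.7 116. ] yaw 156.87 tilt [-180.    0.] q [ 0.21  0.29  1.82 -0.    1.04 -0.96] F [-0.  -0.1  0.1] w 0.057 t 14.35
tool shift mm [-120.2 -185.4    1. ] rows at 55: 4.017657848168895
spin -0.0023 or 3.1393
```

```bash
python3 -m creep '{"xyz":[[-30,-46.3,0],[-30,-46.3,0],[-30,-46.3,0],[-30,-46.3,0],[0,0,0]],"spin":[0,0,0,0,0]}'; python3 -m creep '{"xyz":[[0,0,0]],"spin":[0]}'; python3 - <<'E'
from h import *
cv2.imwrite(f"pics/scene5.png",ctrl.camera("scene")[:,:,::-1])
crop("pics/scene5.png","pics/b5.png",180,150,180,150,4)
E
python3 go.py 505 -81 50 157
```

```text
time_s: 14.98
ee_pos: [0.5061, -0.0834, 0.1159]
eef_rot: [-3.141, 0.0, 2.739]
force: [-0.2, 0.9, -0.4]
grip_width: 0.057
time_s: 15.1
ee_pos: [0.5058, -0.0802, 0.1158]
eef_rot: [3.142, -0.0, 2.742]
force: [0.6, -0.8, 0.1]
grip_width: 0.0567
now [505.8 -79.7 115.9] yaw 157.19 tilt [ 1.8e+02 -2.0e-02] q [-0.23  0.34  1.75  0.    1.05 -1.4 ] F [ 0.3  0.5 -0.2] w 0.0572 t 15.15
tool shift mm [ 0.2 -1.5 65.9] rows at 55: 1.197731344662448
spin 0.0033 or -3.1383
```

View pics/b5.png

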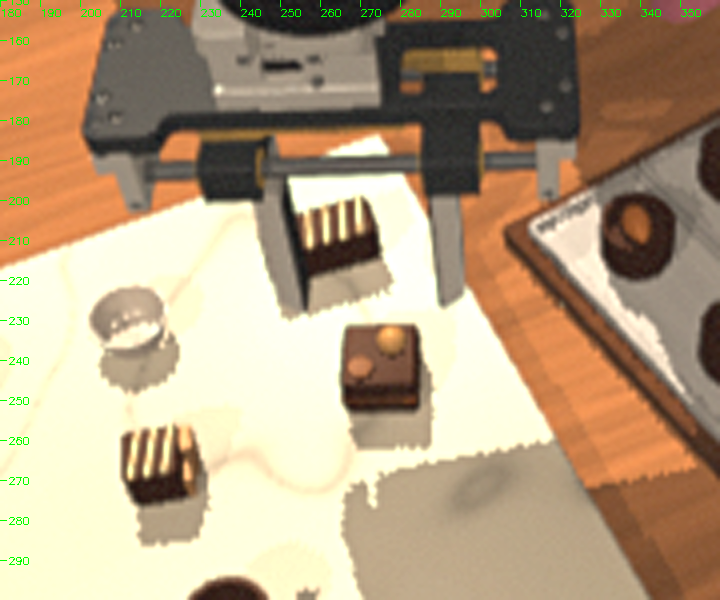

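```bash
python3 -m creep '{"xyz":[[0,-1,30],[0,0,30],[0,0,5],[0,0,0],[0,0,0]],"spin":[0.003,0,0,0,0]}'; python3 -m creep '{"xyz":[[0,0,0],[0,0,0],[0,0,0],[0,0,0]],"spin":[0,0,0,0]}' 18 12;  python3 go.py;python3 -m creep '{"xyz":[[0,0,-30],[0,0,-40],[0,0,0],[0,0,0]],"spin":[0,0,0,0]}'; python3 go.py 439.3 280 120 190.9
```

```text
time_s: 15.78
ee_pos: [0.5062, -0.0813, 0.0521]
eef_rot: [3.141, 0.002, 2.74]
force: [0.2, -0.7, -0.3]
grip_width: 0.0573
time_s: 16.27
ee_pos: [0.5057, -0.0815, 0.0513]
eef_rot: [3.142, 0.0, 2.74]
force: [-1.8, 0.1, 4.5]
grip_width: 0.036
now [505.7 -81.5  51.3] yaw 156.97 tilt [1.8e+02 2.0e-02] q [-0.23  0.44  1.79  0.    0.92 -1.4 ] F [-1.8  0.1  4.5] w 0.036 t 16.275
time_s: 16.77
ee_pos: [0.5052, -0.0814, 0.1202]
eef_rot: [-3.141, -0.001, 2.74]
force: [0.6, 0.2, -0.8]
grip_width: 0.0361
now [505.2 -81.4 120.2] yaw 156.98 tilt [-1.7999e+02 -5.0000e-02] q [-0.23  0.33  1.74 -0.    1.06 -1.4 ] F [ 0.6  0.2 -0.8] w 0.0361 t 16.775
tool shift mm [2.020e+02 3.068e+02 3.000e-01] rows at 55: 6.678591079715553
spin -0.592 or 2.5496
```

```bash
python3 -m creep '{"xyz":[[28.9,43.8,0],[28.9,43.8,0],[28.9,43.8,0],[28.9,43.8,0]],"spin":[0,0,0,0]}';python3 -m creep '{"xyz":[[28.9,43.8,0],[28.9,43.8,0],[28.9,43.8,0],[0,0,0]],"spin":[0,0,0,0]}'; python3 -m creep '{"xyz":[[0,0,0],[0,0,0],[0,0,0],[0,0,0],[0,0,0]],"spin":[-0.148,-0.148,-0.148,-0.148,0]}';python3 -m creep '{"xyz":[[0,0,0]],"spin":[0]}'; python3 go.py 439.3 280 55 190.9
```

```text
time_s: 17.27
ee_pos: [0.4666, 0.1265, 0.1197]
eef_rot: [-3.14, -0.002, 2.74]
force: [1.2, 0.7, 0.2]
grip_width: 0.0362
time_s: 17.77
ee_pos: [0.4379, 0.2821, 0.1194]
eef_rot: [-3.14, -0.002, 2.744]
force: [0.3, -0.5, -1.4]
grip_width: 0.0358
time_s: 18.4
ee_pos: [0.4392, 0.2789, 0.12]
eef_rot: [-3.141, -0.002, -2.953]
force: [0.2, -0.6, -0.2]
grip_width: 0.0357
time_s: 18.52
ee_pos: [0.4393, 0.2793, 0.1204]
eef_rot: [-3.141, -0.001, -2.955]
force: [1.1, -0.1, 0.0]
grip_width: 0.0359
now [439.3 279.3 120.4] yaw -169.32 tilt [-1.7998e+02 -5.0000e-02] q [ 0.5   0.35  1.72 -0.    1.07 -1.26] F [ 1.1 -0.1  0. ] w 0.0359 t 18.525
tool shift mm [-0.2  0.7 65.4] rows at 55: 1.1899594916090745
spin -0.0038 or 3.1378
```

```bash
python3 -m creep '{"xyz":[[0,0.7,30],[0,0,30],[0,0,6],[0,0,0],[0,0,0]],"spin":[-0.004,0,0,0,0]}'; python3 -m creep '{"xyz":[[0,0,5],[0,0,2],[0,0,0],[0,0,0]],"spin":[0,0,0,0]}'; python3 go.py 439.3 280 46.3 190.9
```

```text
time_s: 19.15
ee_pos: [0.4397, 0.2808, 0.0561]
eef_rot: [3.141, 0.002, -2.948]
force: [-1.2, 0.3, 0.9]
grip_width: 0.0359
time_s: 19.65
ee_pos: [0.4392, 0.2806, 0.048]
eef_rot: [-3.142, 0.0, -2.947]
force: [-0.5, -0.1, -0.1]
grip_width: 0.0357
now [439.2 280.6  48. ] yaw -168.87 tilt [-180.    0.] q [ 0.5   0.46  1.76 -0.    0.92 -1.27] F [-0.5 -0.1 -0.1] w 0.0357 t 19.65
tool shift mm [-0.  -0.6  1.7] rows at 55: 0.03291656262454582
spin 0.004 or -3.1376
```

```bash
python3 -m creep '{"xyz":[[0,-0.5,1.5],[0,0,0],[0,0,0]],"spin":[0.003,0,0]}'; python3 go.py 439.3 280 46.3 190.9;  python3 - <<'E'
from h import *
cv2.imwrite(f"pics/scene6.png",ctrl.camera("scene")[:,:,::-1])
crop("pics/scene6.png","pics/b6.png",310,130,200,150,4)
E
```

```text
time_s: 20.02
ee_pos: [0.4393, 0.28, 0.0465]
eef_rot: [-3.142, 0.0, -2.95]
force: [-0.1, 0.1, -0.1]
grip_width: 0.0359
now [439.3 280.   46.5] yaw -169.05 tilt [-180.    0.] q [ 0.5   0.46  1.76 -0.    0.91 -1.26] F [-0.1  0.1 -0.1] w 0.0359 t 20.025
tool shift mm [-0.  -0.   0.2] rows at 55: 0.0029129571890939275
spin 0.001 or -3.1406
```

View pics/b6.png

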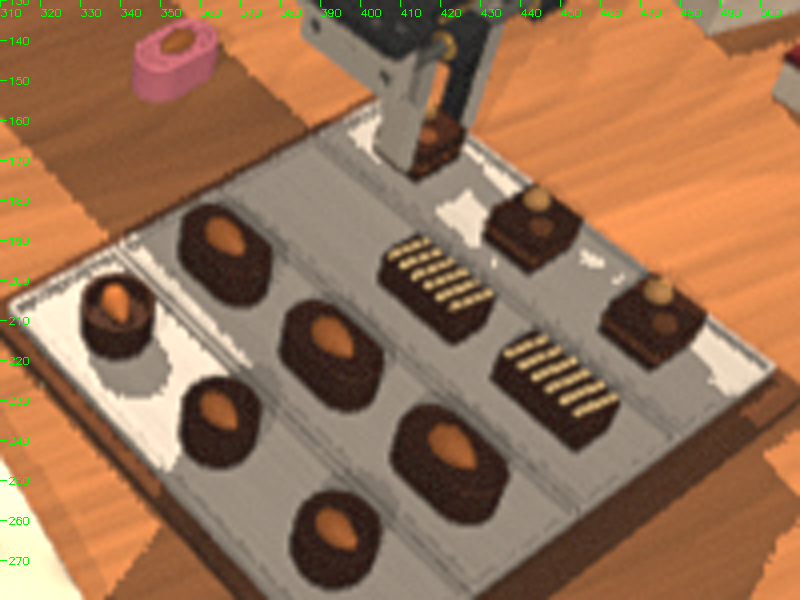

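```bash
python3 -m creep '{"xyz":[[0,0,0],[0,0,0],[0,0,0],[0,0,-20],[0,0,-50]],"spin":[0,0,0,0,0]}' 47; python3 -m creep '{"xyz":[[0,0,0],[0,0,0],[0,0,0],[0,0,0],[0,0,0]],"spin":[0.17,0.17,0.17,0.17,0.17]}' 48;python3 -m creep '{"xyz":[[0,0,0],[0,0,0],[0,0,0],[0,0,0],[0,0,0]],"spin":[0.17,0.17,0.17,0.17,0.17]}'; python3 -m creep '{"xyz":[[0,0,0],[0,0,0]],"spin":[0.17,0]}'; python3 go.py 418.7 -82.3 115 83.5
```

```text
time_s: 20.7
ee_pos: [0.4383, 0.2795, 0.1156]
eef_rot: [-3.14, -0.004, -2.95]
force: [0.5, 0.5, -0.7]
grip_width: 0.0469
time_s: 21.32
ee_pos: [0.4392, 0.28, 0.1165]
eef_rot: [-3.142, -0.0, 2.477]
force: [0.5, -0.2, -0.1]
grip_width: 0.048
time_s: 21.95
ee_pos: [0.4392, 0.28, 0.1164]
eef_rot: [-3.142, 0.0, 1.627]
force: [0.1, 0.4, -0.7]
grip_width: 0.0479
time_s: 22.2
ee_pos: [0.4392, 0.28, 0.1164]
eef_rot: [-3.142, 0.0, 1.464]
force: [-0.4, -0.4, -0.5]
grip_width: 0.0485
now [439.2 280.  116.4] yaw 83.87 tilt [-180.    0.] q [0.5  0.36 1.72 0.   1.06 0.6 ] F [-0.4 -0.4 -0.5] w 0.0485 t 22.2
tool shift mm [-362.5   18.3    1.4] rows at 55: 6.5987932074559135
spin 0.0065 or -3.1351
```

```bash
python3 -m creep '{"xyz":[[-51.8,2.6,0],[-51.8,2.6,0],[-51.8,2.6,0],[-51.8,2.6,0]],"spin":[0,0,0,0]}';python3 -m creep '{"xyz":[[-51.8,2.6,0],[-51.8,2.6,0],[-51.8,2.6,0],[0,0,0],[0,0,0]],"spin":[0,0,0,0.006,0]}'; python3 - <<'E'
from h import *
for n in("top","scene"): cv2.imwrite(f"pics/{n}7.png",ctrl.camera(n)[:,:,::-1])
crop("pics/scene7.png","pics/b7.png",180,140,180,150,4)
crop("pics/top7.png","pics/a7.png",170,95,155,145,5)
E
python3 go.py 418.7 -82.3 50 83.5
```

```text
time_s: 22.7
ee_pos: [0.427, 0.0714, 0.1166]
eef_rot: [3.141, -0.0, 1.468]
force: [0.6, 0.3, 0.4]
grip_width: 0.0478
time_s: 23.32
ee_pos: [0.4182, -0.0821, 0.1164]
eef_rot: [-3.141, -0.0, 1.459]
force: [-0.4, -0.4, 0.6]
grip_width: 0.0482
now [418.4 -81.4 116.4] yaw 83.63 tilt [-180.   -0.] q [-0.28  0.16  1.97  0.    1.   -0.17] F [0.5 0.9 0.1] w 0.0476 t 23.425
tool shift mm [-0.8  0.4 66.4] rows at 55: 1.208225967043273
spin 0.0024 or -3.1392
```

View pics/b7.png

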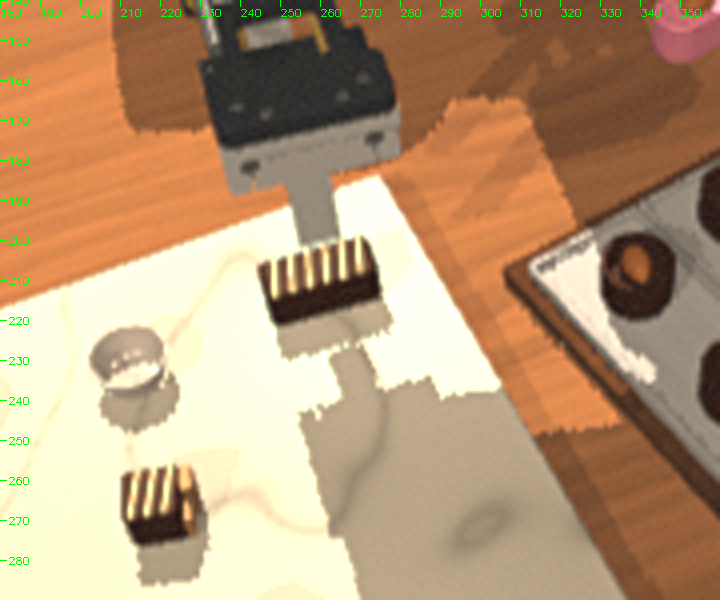

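View pics/a7.png

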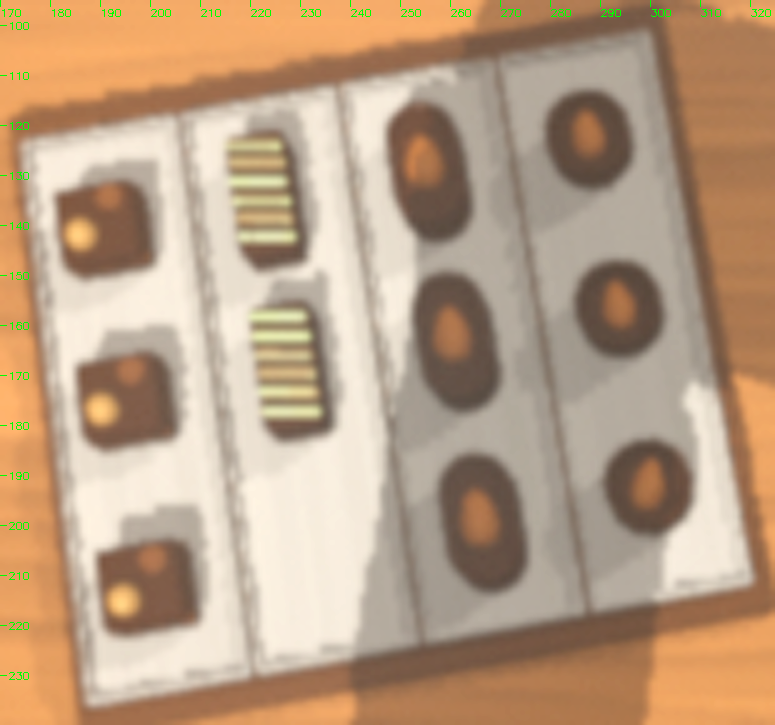

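The three placed pieces line up with their rows: cup (298,192), shell (265,199), square (198,212), with the hazelnut on the same side as the others. The jaws now straddle the whole finger.

```bash
python3 -m creep '{"xyz":[[-0.8,0.4,30],[0,0,30],[0,0,5],[0,0,0],[0,0,0]],"spin":[0,0,0,0,0]}'; python3 go.py; python3 -m creep '{"xyz":[[0,0,0],[0,0,0],[0,0,0],[0,0,0]],"spin":[0,0,0,0]}' 10 12;  python3 go.py;python3 -m creep '{"xyz":[[0,0,-30],[0,0,-40],[0,0,0],[0,0,0]],"spin":[0,0,0,0]}'; python3 go.py 453.1 208.3 120 10.9
```

```text
time_s: 24.05
ee_pos: [0.4192, -0.0831, 0.0525]
eef_rot: [3.14, 0.0, 1.457]
force: [0.2, 0.0, 0.1]
grip_width: 0.0484
now [419.2 -83.1  52.5] yaw 83.51 tilt [1.7991e+02 1.0000e-02] q [-0.28  0.28  2.02  0.    0.84 -0.17] F [0.2 0.  0.1] w 0.0484 t 24.05
time_s: 24.55
ee_pos: [0.4187, -0.0833, 0.0517]
eef_rot: [3.141, 0.0, 1.457]
force: [-2.0, 0.2, 6.4]
grip_width: 0.0267
now [418.7 -83.3  51.7] yaw 83.47 tilt [179.98   0.  ] q [-0.28  0.28  2.02  0.    0.84 -0.17] F [-2.   0.2  6.4] w 0.0267 t 24.55
time_s: 25.05
ee_pos: [0.4182, -0.0832, 0.1208]
eef_rot: [-3.141, -0.0, 1.457]
force: [0.0, -1.3, -0.5]
grip_width: 0.027
now [418.2 -83.2 120.8] yaw 83.47 tilt [-179.96   -0.  ] q [-0.28  0.16  1.97 -0.    1.02 -0.17] F [ 0.  -1.3 -0.5] w 0.027 t 25.05
tool shift mm [293.5   1.5   0.8] rows at 55: 5.3369611827259105
spin 1.2665 or -1.8751
```

```bash
python3 -m creep '{"xyz":[[49,0.3,0],[49,0.3,0],[49,0.3,0],[49,0.3,0],[49,0.3,0]],"spin":[0,0,0,0,0]}';python3 -m creep '{"xyz":[[48,0,0],[0,0,0],[0,0,0],[0,0,0],[0,0,0]],"spin":[0,0.16,0.16,0.16,0.16]}'; python3 -m creep '{"xyz":[[0,0,0],[0,0,0],[0,0,0],[0,0,0],[0,0,0]],"spin":[0.16,0.16,0.16,0.14,0]}';python3 -m creep '{"xyz":[[0,0,0]],"spin":[0]}'; python3 go.py 452.6 208.2 56 10.9
```

```text
time_s: 25.68
ee_pos: [0.4474, 0.1615, 0.1201]
eef_rot: [-3.14, 0.001, 1.457]
force: [-0.1, -0.5, 0.5]
grip_width: 0.0265
time_s: 26.3
ee_pos: [0.4528, 0.2075, 0.1199]
eef_rot: [-3.14, 0.002, 0.812]
force: [0.4, -0.1, -0.5]
grip_width: 0.027
time_s: 26.92
ee_pos: [0.4529, 0.2075, 0.1202]
eef_rot: [3.141, 0.002, 0.198]
force: [-0.5, -0.7, -0.4]
grip_width: 0.027
time_s: 27.05
ee_pos: [0.4532, 0.2076, 0.1208]
eef_rot: [3.141, 0.001, 0.2]
force: [0.3, -0.3, 0.6]
grip_width: 0.0269
now [453.2 207.6 120.8] yaw 11.45 tilt [1.7999e+02 7.0000e-02] q [ 0.36  0.31  1.78 -0.    1.06  1.73] F [ 0.3 -0.3  0.6] w 0.0269 t 27.05
tool shift mm [-0.3 -0.7 64.8] rows at 55: 1.1774879925540411
spin 0.0097 or -3.1319
```

```bash
python3 -m creep '{"xyz":[[-0.3,-0.7,30],[0,0,30],[0,0,5],[0,0,0],[0,0,0]],"spin":[0.009,0,0,0,0]}'; python3 -m creep '{"xyz":[[0,0,5],[0,0,2],[0,0,0],[0,0,0]],"spin":[0,0,0,0]}'; python3 go.py 452.6 208.2 46.8 10.9
```

```text
time_s: 27.68
ee_pos: [0.4535, 0.2085, 0.0575]
eef_rot: [-3.141, -0.002, 0.188]
force: [0.3, -0.2, 0.3]
grip_width: 0.027
time_s: 28.18
ee_pos: [0.453, 0.2083, 0.0495]
eef_rot: [3.142, -0.0, 0.188]
force: [0.6, -1.1, -0.4]
grip_width: 0.0271
now [453.  208.3  49.5] yaw 10.76 tilt [ 1.8e+02 -1.0e-02] q [ 0.36  0.42  1.82 -0.    0.9   1.74] F [ 0.6 -1.1 -0.4] w 0.0271 t 28.175
tool shift mm [-0.4  0.1  2.7] rows at 55: 0.05007019204909501
spin -0.0024 or 3.1392
```

```bash
python3 -m creep '{"xyz":[[0,0,2.5],[0,0,0],[0,0,0]],"spin":[0,0,0]}'; python3 go.py; python3 -m creep '{"xyz":[[0,0,0],[0,0,0],[0,0,0],[0,0,-20],[0,0,-50]],"spin":[0,0,0,0,0]}' 38; python3 -m creep '{"xyz":[[0,0,-50],[-30,-50,0],[-30,-50,0],[-30,-50,0],[0,0,0]],"spin":[0,0,0,0,0]}'; python3 go.py
```

```text
time_s: 28.55
ee_pos: [0.4529, 0.2083, 0.0469]
eef_rot: [3.142, 0.0, 0.188]
force: [-0.0, 0.2, -0.1]
grip_width: 0.0268
now [452.9 208.3  46.9] yaw 10.76 tilt [1.8e+02 1.0e-02] q [0.36 0.42 1.83 0.   0.89 1.74] F [-0.   0.2 -0.1] w 0.0268 t 28.55
time_s: 29.18
ee_pos: [0.4519, 0.2079, 0.1162]
eef_rot: [3.141, 0.004, 0.188]
force: [0.6, 0.9, 0.4]
grip_width: 0.0382
time_s: 29.8
ee_pos: [0.3344, 0.3409, 0.1671]
eef_rot: [-3.141, -0.0, 0.192]
force: [-0.1, 0.5, 0.1]
grip_width: 0.0381
now [334.4 340.9 167.1] yaw 11.02 tilt [-179.98   -0.  ] q [0.72 0.2  1.79 0.   1.15 2.1 ] F [-0.1  0.5  0.1] w 0.0381 t 29.8
```

```bash
python3 -m creep '{"xyz":[[-20,-50,0],[-20,-50,0],[-20,-50,0],[0,0,0],[0,0,0]],"spin":[0.17,0.17,0.17,0,0]}';  python3 - <<'E'
from fit import *
imgs={n:ctrl.camera(n)[:,:,::-1].copy() for n in("top","scene")}
yaw=np.radians(10.9);c,s=np.cos(yaw),np.sin(yaw);ex=np.array([c,s]);ey=np.array([-s,c]);O=np.array([.4807,.0649])
for n in imgs:
    cv2.imwrite(f"pics/{n}8.png",imgs[n])
    sc=4;x0,y0=(170,95) if n=="top" else (310,140)
    im=cv2.resize(imgs[n][y0:y0+150,x0:x0+200],None,fx=sc,fy=sc,interpolation=cv2.INTER_CUBIC)
    im=cv2.convertScaleAbs(im,alpha=1.3,beta=20)
    for i,k in enumerate(("cup","shell","finger","square")):
        for d in(0,.08,.16):
            p,h=outline(k);q=O+ey*.073*i+(p[:,:1]+d)*ex+p[:,1:]*ey
            P=np.array([(w2px(n,[*a,.015+h])-[x0,y0]+.5)*sc for a in q]);cv2.polylines(im,[P.astype(int)],True,(0,255,0),1)
    cv2.imwrite(f"pics/ov8_{n}.png",im)
E
```

```text
time_s: 30.42
ee_pos: [0.3258, 0.4326, 0.16]
eef_rot: [-3.087, 0.08, -0.209]
force: [-0.1, -0.4, -0.1]
grip_width: 0.038
```

View pics/ov8_top.png

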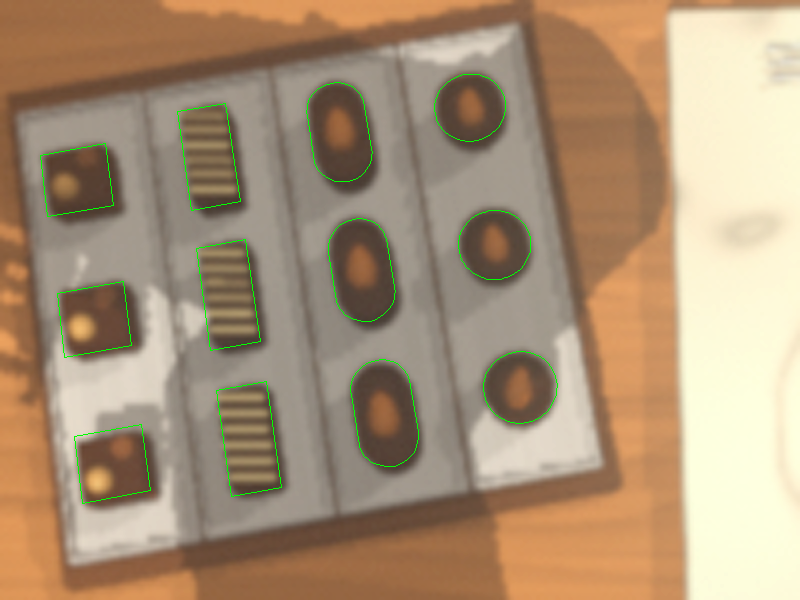

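View pics/ov8_scene.png

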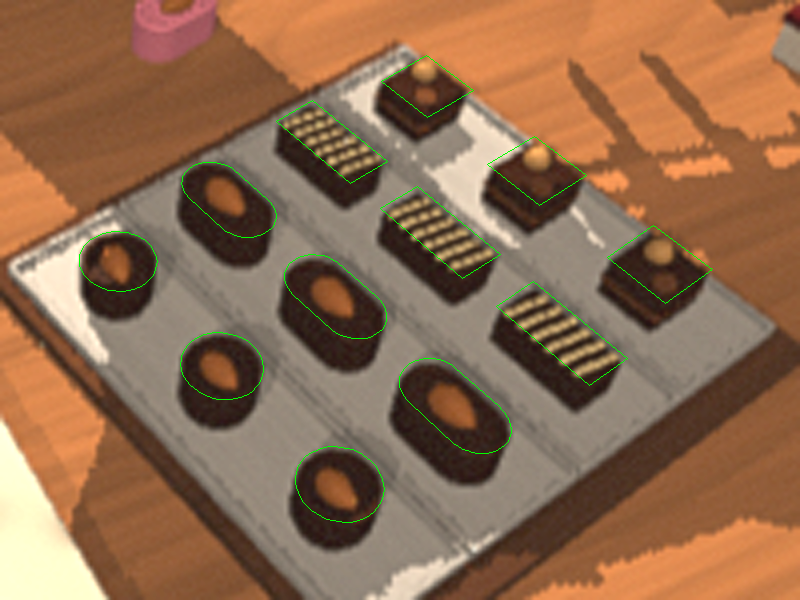

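View pics/scene8.png

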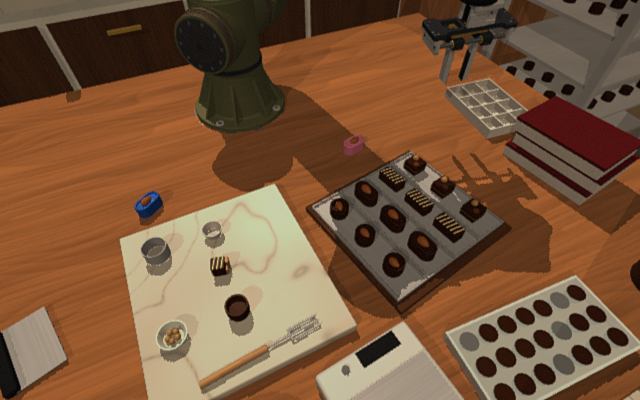

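```bash
python3 go.py; python3 -m creep '{"xyz":[[0,0,-10],[0,0,0],[0,0,0]],"spin":[-0.15,-0.15,0]}'; python3 go.py; python3 -c "
from station import ctrl
print(ctrl.hand_in())"
```

```text
now [325.5 433.  160.4] yaw -11.96 tilt [-176.82    4.59] q [0.81 0.34 1.63 0.11 1.16 2.55] F [ 0.1  0.  -0.2] w 0.0381 t 30.525
time_s: 30.9
ee_pos: [0.326, 0.4326, 0.1704]
eef_rot: [-3.064, 0.06, 0.091]
force: [0.6, 0.2, -0.3]
grip_width: 0.0379
now [326.  432.6 170.4] yaw 5.2 tilt [-175.58    3.44] q [0.81 0.33 1.62 0.11 1.18 2.26] F [ 0.6  0.2 -0.3] w 0.0379 t 30.9
the job is handed in; nothing more can be done
None
```

The job is handed in at about 31 s. I moved the almond cup, the shell, the square and the whole finger, in that order, into the empty places at the robot's end of their own rows.

**Placing:** The final top and scene pictures show all four upright and turned like their neighbours, with the square's hazelnut on the same side. They are within about 1–2 mm of the row positions I worked out. My two cameras disagreed by about 2–3 mm on some of the slab pieces, so I used averages.

**Left alone:** The bare cup and the snapped finger are still on the slab, as is the whisk. The blue and pink look-alikes were not touched.

**Forces:** Contact forces stayed low; the highest reading was about 7 N.

**One flaw:** During the final retreat, with nothing held, joint 6 came up to its 2.55 rad limit and the tool tilted about 5°. The readings showed exactly 2.55 to two decimals, so I can't rule out a tiny overshoot. I turned it back to 2.26 before handing in.

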